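Balance the copper blank on the forming dome

TASK

Get the copper disc ready for hammering: pick it up and set it down (do not drop it) flat on the very top of the polished steel dome, so that it stays balanced there by itself, centred and nearly level. Use the dome, not the flat steel anvil, and leave the aluminium disc where it lies.

Things in the scene. Friction and masses are not known exactly. Their poses are not given: they have to be found in the camera images.
- copper_center (a point): Centre (half-way up) of the loose copper disc: reddish-brown metal, round, 50 mm in diameter, 12 mm thick, about 0.15 to 0.27 kg, lying flat on the table; z is its axis. Grip it across its diameter from above.
- dome_top (a point): Highest point of the fixed forming dome: a polished steel hemisphere of 60 mm radius on a light beech block 130 x 130 mm and 60 mm high, so this point is 120 mm above the table. z is up. The dome falls away evenly on all sides (1 mm at 11 mm from the top, 5.5 mm at 25 mm).
- alu_center (a point): Centre (half-way up) of the loose aluminium disc, the same size as the copper one (50 mm in diameter, 12 mm thick) but silvery grey; lies flat on the table and is to be left alone.
- flat_top (a point): Centre of the top of the fixed flat anvil: a square steel plate 85 x 85 mm, 30 mm thick, on a beech block like the dome's (130 x 130 mm, 60 mm high), top 90 mm above the table. Not to be used. It and the dome stand side by side behind the discs and may be swapped, as may the two discs.
Mind the look-alikes: they are no part of the job. Of the things shaped like the part that bears copper_center, the copper one is meant.

How it is judged:
At the end, for the whole second after the job is handed in: The copper disc rests on the dome alone, still and let go, its centre within 15 mm sideways of the dome's highest point and its face within 15 degrees of level (horizontal distance between copper_center and dome_top below 0.015 m and z of copper_center in the frame of dome_top between 0.001 and 0.012 m and angle between copper_center's own z axis and vertical below 0.26 rad and contact force between copper and dome above 0.3 N and linear speed of copper below 0.03 m/s); the robot touches nothing.
It fails at once if the copper disc is dropped (falls freely from more than about 2 cm) (linear speed of copper above 0.65 m/s and contact force between copper and the fingers below 0.05 N).
It fails at once if the aluminium disc is moved by more than 2 cm (distance of alu_center from where it was at the start of the episode above 0.02 m).
It also fails if it takes over 35 s, if anything falls off the work surface, if the arm or the gripper's body presses on something with over 40 N, if the wrist force passes 120 N, or if a joint passes its speed limit or range.

ROBOT

A 6-joint arm with a two-finger parallel gripper is mounted at the origin on the work surface. World frame = base frame: x ahead of the robot, y to its left, z up, the work surface at z = 0. Lengths are in m, angles in rad, forces in N, time in s.
With the tool pointing down it reaches from about 0.2 to 0.875 m from the base axis. Payload 3.4 kg.
Tool frame: the origin (TCP) lies midway between the tips of the shut fingers; the grasp point (between the pads) lies 19 mm behind it; z points along the fingers, y is the direction in which the jaws open and shut (so a half turn about z gives the same grasp; the last joint's range is limited). The gripper opens to 94 mm and grips with 3 to 60 N. Pads are 16 mm wide; open, the fingers measure 119 mm over their backs; the gripper's body (75 mm by 177 mm) begins 78 mm behind the grasp point.
Start: joints at [1.214, 0.276, 1.505, -0, 1.361, -0.121], TCP at [0.134, 0.559, 0.205] pointing down, gripper open.
Joint ranges: [-2.89, 2.89], [-0.75, 2.08], [0.22, 2.7], [-1.18, 4.32], [0.11, 2.71], [-2.7, 2.7]. Speed limits (rad/s): [2.57, 2.57, 3.14, 3.14, 3.14, 3.14].

INTERFACE

Orientations are given as a unit quaternion [x, y, z, w].
In Python, from cell import sense, capture, job_done gives the robot as it stands.
- The arm moves only by the tool drive_tool, never from a script. Its argument "steps" is a list of rows, each a list of 3 entries, a list of its own where there are three numbers: the turn, a rotation vector about the tool's x, y, z in degrees, then the shift along the tool's x, y, z in m, then the closure, from 0 (fully open) to 1 (shut). A call has 1 to 12 rows; each row shifts and turns the pose as measured when the row begins, along the tool's axes as they then stand; what a row does not reach is not made up. A row lasts 1/12 s, in which the tool goes at most 41.7 mm and 7.16 degrees, less where a joint would pass 70% of its speed; a pose out of reach is approached as far as the arm can. A call with a gripper value outside its range is refused whole. The fingers move at their own pace and stop on an object; "force" is the grip in N (left out, the last holds). Time passes only in rows, so rows that do not move let the fingers close. It gives the time, the measured TCP pose, the force and the opening at its end, in the units of the state.
- sense(): the state, without advancing time (a new reading comes with each control period).
- capture(name): name is "scene" or "top"; returns a dict with "color" (420x560x3 uint8, red, green, blue), "camera_matrix" (3x3 intrinsics, pixels), "extrinsics" (4x4, takes a point from camera to world coordinates). Camera axes: x right, y up, looking along -z (the intrinsics and any distortion apply to the point x, -y, -z); pixel columns grow to the right and rows downward; lengths in m; the calibration is good to about 2 mm. A picture is of the moment at which its call begins. There is no depth.
- job_done(): hands the job in, once; it reports no verdict.
The state is a dict: "t": time; "joints": joint angles; "qd": joint speeds; "tau": joint torques, N m; "tcp_pos": TCP position; "tcp_rot": TCP orientation; "wrist_force": force on the tool from outside, world axes, zero at the start; "wrist_torque": the same for the moment, N m; "finger_gap": finger opening in m.
Only numpy, scipy, OpenCV 4.12 (cv2) and the standard library are available. Lean on these libraries where they do the work, as an engineer would, in place of code of your own. Each camera call takes 0.05 s, during which the arm holds its last target. There are 200 camera calls.

## Working session

There is one attempt and no reset: what is moved stays moved. The work goes in short steps, Python scripts to look and compute and a tool call to move; the robot and the scene stay as the last step left them, time stands still between calls to the robot, and variables do not carry over. Pictures are saved under pics/ and viewed, about 8 in all and at most 12, crops included, and the job is handed in when it is done.

Besides the shell and the picture viewer there is one more tool, called after "Emit:" as name(argument=value, ...), one argument or row to a line, values as JSON. drive_tool: Moves the arm, as the interface text tells. Its arguments: {"type":"object","properties":{"steps":{"type":"array"},"force":{"type":"number"}},"required":["steps"]}

```bash
mkdir -p pics; python3 - <<'E'
from cell import sense,capture
import cv2,numpy as np
print(sense())
for n in("scene","top"):
    c=capture(n);cv2.imwrite(f"pics/{n}0.png",c["color"][:,:,::-1]);print(c["camera_matrix"],c["extrinsics"],[k for k in c])
E
```

```text
{'t': 0.0, 'joints': array([ 1.21402588e+00,  2.76590807e-01,  1.50610310e+00, -8.99600443e-06,
        1.36069621e+00, -1.20971633e-01]), 'qd': array([ 1.80336597e-03, -1.41529546e-03, -4.39844225e-04,  1.49732268e-04,
       -2.62088202e-05,  6.32251261e-04]), 'tau': array([-5.31910391e-04, -4.04586446e+01, -2.37231392e+01,  7.00150710e-02,
        3.43556749e-02, -1.21651933e-04]), 'tcp_pos': array([0.13412745, 0.55856273, 0.20461911]), 'tcp_rot': array([ 1.17625476e-01,  9.93057621e-01, -8.74248991e-04, -2.08370740e-04]), 'wrist_force': array([-0.03919175,  0.48197874,  0.70683431]), 'wrist_torque': array([-0.02188138, -0.01171926, -0.05439168]), 'finger_gap': 0.09389097177633221}
[[393.26990322   0.         276.82685988]
 [  0.         393.26990322 214.55671022]
 [  0.           0.           1.        ]] [[-0.52213377 -0.55915462  0.64398947  0.95290462]
 [ 0.8528209  -0.33474756  0.40079994  0.26824242]
 [-0.00853524  0.75847886  0.65164175  0.54567593]
 [ 0.          0.          0.          1.        ]] ['color', 'camera_matrix', 'extrinsics']
[[449.0633906    0.         277.59676729]
 [  0.         449.0633906  209.47257748]
 [  0.           0.           1.        ]] [[ 0.00843564  0.98670871 -0.16227989  0.38570618]
 [-0.99886315  0.01592895  0.0449297   0.02145619]
 [ 0.04691747  0.16171639  0.98572134  0.81235954]
 [ 0.          0.          0.          1.        ]] ['color', 'camera_matrix', 'extrinsics']
```

View pics/top0.png

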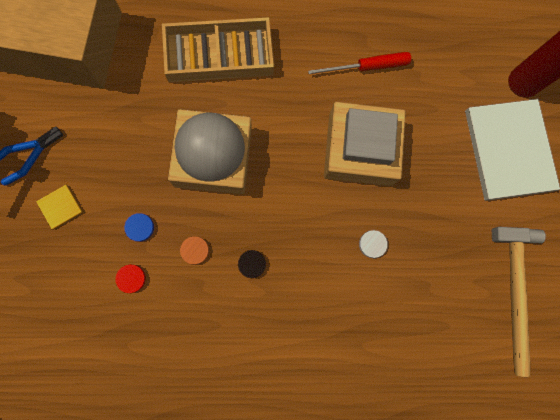

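View pics/scene0.png

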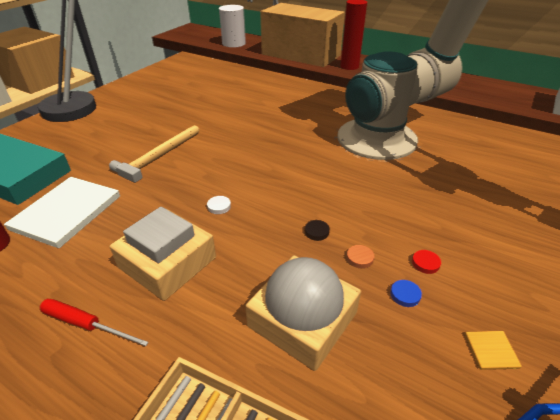

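Top view: dome at about (210,147) and flat anvil at (372,135). The disc-like things are orange-brown (194,250), red (130,279), blue (139,227), black (252,264) and silvery-white (373,244). The one at (194,250) fits copper because it is reddish-brown. The red one is a saturated plastic colour, and the silvery one is the aluminium. I'll measure and make one confirming crop.

```bash
cat > h.py <<'E'
import cv2,numpy as np
from cell import sense,capture
from scipy.spatial.transform import Rotation as R
def rays(c,px):
    K,E=c["camera_matrix"],c["extrinsics"];px=np.atleast_2d(px).astype(float)
    d=np.c_[(px[:,0]-K[0,2])/K[0,0],-(px[:,1]-K[1,2])/K[1,1],-np.ones(len(px))]
    d/=np.linalg.norm(d,axis=1)[:,None]
    return E[:3,3],d@E[:3,:3].T
def at_z(c,px,z):
    o,d=rays(c,px);return o+d*((z-o[2])/d[:,2])[:,None]
def blob(mask,seed):
    mask=cv2.morphologyEx(mask.astype(np.uint8),cv2.MORPH_OPEN,np.ones((3,3)))
    n,l,s,cen=cv2.connectedComponentsWithStats(mask)
    ys,xs=np.nonzero(mask);i=np.argmin((xs-seed[0])**2+(ys-seed[1])**2)
    m=(l==l[ys[i],xs[i]]).astype(np.uint8)
    return max(cv2.findContours(m,0,cv2.CHAIN_APPROX_NONE)[0],key=cv2.contourArea)[:,0]
E
python3 - <<'E'
from h import *
for n,sc,sd in(("top",(194,250),(210,147)),("scene",(360,255),(304,295))):
    c=capture(n);im=c["color"];hsv=cv2.cvtColor(im,cv2.COLOR_RGB2HSV);print(n,im[sc[1],sc[0]],hsv[sc[1],sc[0]],im[250+12,194+25] if n=="top" else "")
    # disc
    lab=cv2.cvtColor(im,cv2.COLOR_RGB2LAB).astype(float)
    ref=lab[sc[1]-2:sc[1]+3,sc[0]-2:sc[0]+3].mean((0,1))
    ct=blob(np.linalg.norm(lab-ref,axis=2)<22,sc)
    e=cv2.fitEllipse(ct);print("disc",e,at_z(c,e[0],.012))
    P=at_z(c,ct,.012);print("disc extents",np.ptp(P,axis=0),cv2.minEnclosingCircle(P[:,:2].astype(np.float32)))
    # dome
    m=hsv[:,:,1]<60
    ct2=blob(m,sd);o,d=rays(c,ct2)
    keep=np.ones(len(d),bool)
    for _ in range(5):
        w=np.linalg.lstsq(d[keep],np.ones(keep.sum()),rcond=None)[0]; r=d@w-1; keep=abs(r)<2.5*np.median(abs(r))+1e-5
    u=w/np.linalg.norm(w);ang=np.arccos(1/np.linalg.norm(w));C=o+u*((.06-o[2])/u[2])
    print("dome C",C,"radius",np.sin(ang)*np.linalg.norm(C-o),cv2.boundingRect(ct2),keep.mean())
    cv2.drawContours(im,[ct[:,None],ct2[:,None]],-1,(0,255,0),1)
    if n=="top": cv2.imwrite("pics/crop1.png",cv2.resize(im[90:310,100:300][:,:,::-1],None,fx=2.7,fy=2.7,interpolation=cv2.INTER_NEAREST))
E
```

```text
top [180  96  41] [ 12 197 180] [138  84  30]
disc ((193.44544982910156, 249.88360595703125), (26.358592987060547, 27.567731857299805), 58.04568862915039) [[0.44273944 0.13314764 0.012     ]]
disc extents [0.04604994 0.04765283 0.        ] ((0.4427398443222046, 0.1332068145275116), 0.024694295600056648)
dome C [0.61896765 0.10747322 0.06      ] radius 0.0555858886694032 (176, 113, 67, 66) 0.7965367965367965
scene [233 133  71] [ 11 177 233] 
disc ((360.7161865234375, 253.83160400390625), (18.282203674316406, 26.286298751831055), 100.53065490722656) [[0.44095321 0.13251821 0.012     ]]
disc extents [0.05076002 0.04879422 0.        ] ((0.4399658739566803, 0.1328810602426529), 0.02562846802175045)
dome C [0.60977427 0.10277741 0.06      ] radius 0.05558037906027422 (267, 258, 76, 72) 1.0
```

View pics/crop1.png

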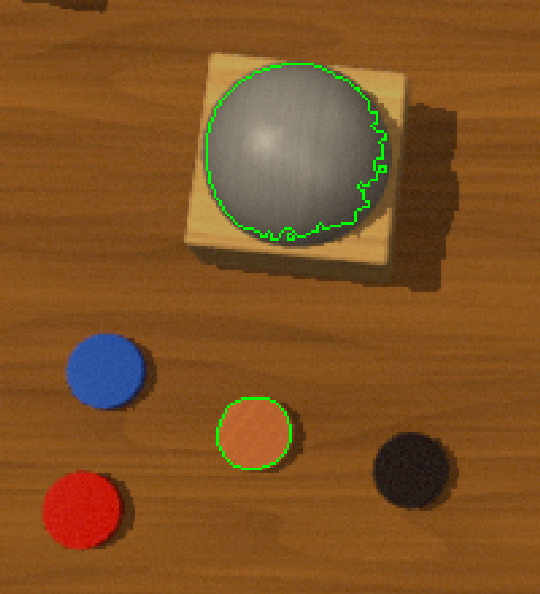

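The crop confirms it: the reddish-brown metal disc at (194,250) is distinct from the red one at (130,279). The dome mask misses the shaded rim, so I'll refine it with a higher saturation threshold.

```bash
cat >> h.py <<'E'
def dome(c,sd,th):
    im=c["color"];hsv=cv2.cvtColor(im,cv2.COLOR_RGB2HSV)
    m=(hsv[:,:,1]<th)
    ct2=blob(m,sd);ct2=cv2.convexHull(ct2)[:,0];o,d=rays(c,ct2)
    keep=np.ones(len(d),bool)
    for _ in range(8):
        w=np.linalg.lstsq(d[keep],np.ones(keep.sum()),rcond=None)[0]; r=d@w-1; keep=abs(r)<2.5*np.median(abs(r))+1e-5
    u=w/np.linalg.norm(w);ang=np.arccos(1/np.linalg.norm(w));C=o+u*((.06-o[2])/u[2])
    return C,np.sin(ang)*np.linalg.norm(C-o),cv2.boundingRect(ct2),ct2
E
python3 - <<'E'
from h import *
out=[]
for n,sd in(("top",(210,147)),("scene",(304,295))):
    c=capture(n)
    for th in(80,90,100,110,120): 
        r=dome(c,sd,th);print(n,th,r[0].round(4),r[1].round(4),r[2])
    hsv=cv2.cvtColor(c["color"],cv2.COLOR_RGB2HSV)
    print(hsv[sd[1],sd[0]-45:sd[0]-25,1],hsv[sd[1],sd[0]+25:sd[0]+45,1],hsv[sd[1]+25:sd[1]+45,sd[0],1])
E
```

```text
top 80 [0.6174 0.1059 0.06  ] 0.0582 (175, 113, 69, 68)
top 90 [0.6171 0.106  0.06  ] 0.0585 (175, 113, 69, 68)
top 100 [0.6171 0.1058 0.06  ] 0.0587 (175, 113, 70, 68)
top 110 [0.6172 0.1059 0.06  ] 0.0588 (175, 113, 70, 68)
top 120 [0.6169 0.1059 0.06  ] 0.0592 (175, 113, 70, 68)
[190 203 201 187 192 201 192 179 161 123  65  45  44  48  46  44  45  45
  45  44] [ 43  47  47  54  50  54  39  39  54  93 151 153 171 187 168 176 182 206
 214 206] [ 49  50  39  57  44  60  54  55  59 134 153 164 163 154 162 152 160 182
 154 168]
scene 80 [0.6104 0.1027 0.06  ] 0.0567 (266, 258, 77, 72)
scene 90 [0.6102 0.1025 0.06  ] 0.0569 (266, 258, 77, 73)
scene 100 [0.6105 0.1022 0.06  ] 0.0568 (266, 257, 77, 74)
scene 110 [0.6137 0.1044 0.06  ] 0.0589 (266, 257, 78, 74)
scene 120 [0.6107 0.1027 0.06  ] 0.0577 (265, 257, 79, 74)
[127 129 146 154 154 144 108  62  53  48  49  49  46  45  44  42  43  42
  39  40] [ 38  38  37  36  38  40  39  40  38  39  39  39  41  51 102 129 131 129
 129 129] [ 41  39  44  41  44  45  43  44  46  49  80 138 139 139 136 128 124 128
 127 129]
```

```bash
cat >> h.py <<'E'
def proj(c,P):
    E=np.linalg.inv(c["extrinsics"]);q=P@E[:3,:3].T+E[:3,3];K=c["camera_matrix"]
    return np.c_[K[0,2]+K[0,0]*q[:,0]/-q[:,2],K[1,2]-K[1,1]*q[:,1]/-q[:,2]]
def cen(h):
    m=cv2.moments(h.astype(np.float32).reshape(-1,1,2));return np.array([m["m10"],m["m01"]])/m["m00"],np.sqrt(m["m00"]/np.pi)
E
python3 - <<'E'
from h import *
from scipy.optimize import least_squares
th,ph=np.meshgrid(np.linspace(0,np.pi/2,40),np.linspace(0,2*np.pi,120))
H=.06*np.c_[(np.sin(th)*np.cos(ph)).ravel(),(np.sin(th)*np.sin(ph)).ravel(),np.cos(th).ravel()]
cs=[]
for n,sd in(("top",(210,147)),("scene",(304,295))):
    c=capture(n);tgt,rr=cen(dome(c,sd,105)[3])
    f=lambda p:cen(cv2.convexHull(proj(c,H+[p[0],p[1],.06]).astype(np.float32)))
    s=least_squares(lambda p:f(p)[0]-tgt,[.615,.105],diff_step=1e-3)
    print(n,s.x,s.cost,"r px",rr,f(s.x)[1])
E
```

```text
top [0.61645642 0.10563907] 1.713804715670917e-13 r px 34.29047563920516 34.99554750396673
scene [0.61450329 0.10480914] 2.0148540025898301e-13 r px 37.73749370038079 38.36025672018027
```

Both views agree to about 2 mm: dome at about (0.6155, 0.1052), copper at about (0.4415, 0.133). I'll move towards the copper.

Emit:
drive_tool(
  steps=[
    [[0,0,0],[-0.03,-0.0258,0.003],0],
    [[0,0,0],[-0.03,-0.0258,0.003],0],
    [[0,0,0],[-0.03,-0.0258,0.003],0],
    [[0,0,0],[-0.03,-0.0258,0.003],0],
    [[0,0,0],[-0.03,-0.0258,0.003],0],
    [[0,0,0],[-0.03,-0.0258,0.003],0],
    [[0,0,0],[-0.03,-0.0258,0.003],0],
    [[0,0,0],[-0.03,-0.0258,0.003],0],
    [[0,0,0],[-0.03,-0.0258,0.003],0],
    [[0,0,0],[-0.03,-0.0258,0.003],0],
    [[0,0,0],[-0.03,-0.0258,0.003],0],
    [[0,0,0],[-0.03,-0.0258,0.003],0],
  ],
  force=25,
)

```text
t: 1.4
tcp_pos: [0.4211, 0.1679, 0.1674]
tcp_rot: [0.11, 0.994, 0.005, 0.002]
wrist_force: [0.7, 0.6, 0.3]
finger_gap: 0.0941
```

```bash
cat >> h.py <<'E'
def todo(tgt):
    s=sense();r=R.from_quat(s["tcp_rot"]);print("t",s["t"],"tcp",s["tcp_pos"].round(4),"gap",s["finger_gap"].round(4),"F",s["wrist_force"].round(2))
    print("tool shift",r.inv().apply(np.array(tgt)-s["tcp_pos"]).round(4))
    a=r.as_matrix();print("z",a[:,2].round(4),"y",a[:,1].round(3));v=np.cross(a[:,2],[0,0,-1]);print("level turn deg",np.degrees(r.inv().apply(v)).round(2))
E
python3 -c "
from h import *
todo([.4415,.133,.08])"
```

```text
Traceback (most recent call last):
  File "h.py", line 32, in todo
    s=sense();r=R.from_quat(s["tcp_rot"]);print("t",s["t"],"tcp",s["tcp_pos"].round(4),"gap",s["finger_gap"].round(4),"F",s["wrist_force"].round(2))
                                                                                             ^^^^^^^^^^^^^^^^^^^^^
AttributeError: 'float' object has no attribute 'round'
```

```bash
sed -i 's/s\["finger_gap"\].round(4)/s["finger_gap"]/' h.py
python3 -c "
from h import *
todo([.4415,.133,.08])"
```

```text
t 1.4 tcp [0.4211 0.1679 0.1674] gap 0.09410592838453152 F [0.7  0.61 0.25]
tool shift [-0.0272 -0.0306  0.0872]
z [ 0.0058  0.0102 -0.9999] y [0.218 0.976 0.011]
level turn deg [ 0.65  0.2  -0.  ]
```

Emit:
drive_tool(
  steps=[
    [[0.35,0.1,0],[-0.009,-0.01,0.025],0],
    [[0.3,0.1,0],[-0.009,-0.01,0.025],0],
    [[0,0,0],[-0.009,-0.01,0.025],0],
    [[0,0,0],[0,0,0.012],0],
    [[0,0,0],[0,0,0],0],
    [[0,0,0],[0,0,0],0],
  ],
)

```text
t: 1.9
tcp_pos: [0.4511, 0.1229, 0.0791]
tcp_rot: [0.116, 0.993, -0.0, 0.005]
wrist_force: [0.6, -0.3, 0.1]
finger_gap: 0.094
```

```bash
python3 -c "
from h import *
todo([.4415,.133,.03])
a=capture('scene')['color'][180:300,290:450,::-1];b=capture('top')['color'][180:300,110:270,::-1]
cv2.imwrite('pics/near1.png',cv2.resize(np.vstack([a,b]),None,fx=2.5,fy=2.5))"
```

```text
t 1.9 tcp [0.4511 0.1229 0.0791] gap 0.09396583355311024 F [ 0.6  -0.26  0.1 ]
tool shift [0.0122 0.0076 0.049 ]
z [ 0.0099 -0.0019 -0.9999] y [0.231 0.973 0.   ]
level turn deg [ 0.02  0.58 -0.  ]
```

View pics/near1.png

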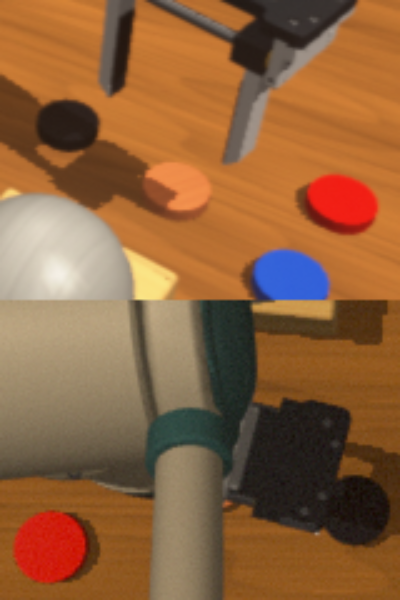

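The scene crop shows the open fingers straddling the copper disc at about crop pixel (177,187), with the arm blocking the top view. The tool overshot about 10 mm, so I'll correct and descend gently.

Emit:
drive_tool(
  steps=[
    [[0,0.3,0],[0.006,0.004,0.012],0],
    [[0,0.3,0],[0.006,0.004,0.012],0],
    [[0,0,0],[0,0,0.012],0],
    [[0,0,0],[0,0,0.008],0],
    [[0,0,0],[0,0,0],0],
    [[0,0,0],[0,0,0],0],
  ],
)

```text
t: 2.5
tcp_pos: [0.4469, 0.1382, 0.0418]
tcp_rot: [0.113, 0.994, 0.003, 0.008]
wrist_force: [1.1, -0.1, 0.5]
finger_gap: 0.0946
```

```bash
python3 -c "
from h import *
todo([.4415,.133,.002])
"
```

```text
t 2.5 tcp [0.4469 0.1382 0.0418] gap 0.0945949236802784 F [ 1.14 -0.06  0.55]
tool shift [ 0.0048 -0.0066  0.0396]
z [ 0.0172  0.0038 -0.9998] y [0.225 0.974 0.008]
level turn deg [ 0.43  0.91 -0.  ]
```

Emit:
drive_tool(
  steps=[
    [[0.3,0.8,0],[0.003,-0.004,0.01],0],
    [[0.2,0.6,0],[0.002,-0.003,0.008],0],
    [[0,0.3,0],[0,0,0.005],0],
    [[0,0.2,0],[0,0,0.002],0],
  ],
)

```text
t: 2.83
tcp_pos: [0.4422, 0.1327, 0.0172]
tcp_rot: [0.112, 0.994, 0.001, -0.007]
wrist_force: [-0.6, -0.1, 0.4]
finger_gap: 0.0941
```

```bash
python3 -c "
from h import *
todo([.4415,.133,.002])
"
```

```text
t 2.8333 tcp [0.4422 0.1327 0.0172] gap 0.09410534292630272 F [-0.6  -0.1   0.39]
tool shift [0.0005 0.0001 0.0152]
z [-0.0142  0.0033 -0.9999] y [0.224 0.975 0.   ]
level turn deg [ 0.   -0.84  0.  ]
```

Emit:
drive_tool(
  steps=[
    [[0,-0.3,0],[0,0,0.006],0],
    [[0,-0.2,0],[0,0,0.004],0],
    [[0,0,0],[0,0,0.002],0],
  ],
)

```text
t: 3.08
tcp_pos: [0.4426, 0.1323, 0.0036]
tcp_rot: [0.113, 0.994, 0.0, -0.003]
wrist_force: [0.0, -0.1, 0.6]
finger_gap: 0.0939
```

```bash
python3 -c "
from h import *
todo([.4415,.133,.002])
"
```

```text
t 3.0833 tcp [0.4426 0.1323 0.0036] gap 0.09390671468339828 F [ 0.01 -0.13  0.6 ]
tool shift [0.0012 0.0004 0.0016]
z [-0.0057  0.0013 -1.    ] y [ 0.225  0.974 -0.   ]
level turn deg [-0.   -0.33  0.  ]
```

Close enough. Closing the fingers.

Emit:
drive_tool(
  steps=[
    [[0,-0.1,0],[0,0,0],0.3],
    [[0,-0.1,0],[0,0,0],0.5],
    [[0,0,0],[0,0,0],0.7],
    [[0,0,0],[0,0,0],1],
    [[0,0,0],[0,0,0],1],
    [[0,0,0],[0,0,0],1],
    [[0,0,0],[0,0,0],1],
  ],
  force=25,
)

```text
t: 3.67
tcp_pos: [0.4424, 0.1324, 0.0034]
tcp_rot: [0.113, 0.994, 0.0, -0.001]
wrist_force: [0.5, 0.3, 0.4]
finger_gap: 0.0507
```

```bash
python3 -c "
from h import *
todo([.4415,.133,.002])
"
```

```text
t 3.6667 tcp [0.4424 0.1324 0.0034] gap 0.05070223678263856 F [0.51 0.29 0.43]
tool shift [0.001  0.0004 0.0014]
z [-1.9e-03  4.0e-04 -1.0e+00] y [ 0.225  0.974 -0.   ]
level turn deg [-0.   -0.11  0.  ]
```

Gripped, with a gap of 50.7 mm. Lifting.

Emit:
drive_tool(
  steps=[
    [[0,0,0],[0,0,-0.01],1],
    [[0,0,0],[0,0,-0.02],1],
    [[0,0,0],[0,0,-0.025],1],
    [[0,0,0],[0,0,-0.025],1],
    [[0,0,0],[0,0,-0.025],1],
    [[0,0,0],[0,0,-0.025],1],
    [[0,0,0],[0,0,-0.015],1],
    [[0,0,0],[0,0,-0.006],1],
    [[0,0,0],[0,0,0],1],
    [[0,0,0],[0,0,0],1],
  ],
)

```text
t: 4.5
tcp_pos: [0.4375, 0.1316, 0.157]
tcp_rot: [0.113, 0.994, -0.001, -0.007]
wrist_force: [-0.1, -1.0, -3.0]
finger_gap: 0.0494
```

```bash
python3 -c "
from h import *
todo([.6155,.105,.16])
a=capture('scene')['color'][100:300,240:440,::-1]
cv2.imwrite('pics/lift.png',cv2.resize(a,None,fx=3,fy=3))"
```

```text
t 4.5 tcp [0.4375 0.1316 0.157 ] gap 0.04935331651821666 F [-0.09 -0.96 -2.96]
tool shift [-0.1794  0.014  -0.0055]
z [-0.0144 -0.0013 -0.9999] y [ 0.225  0.974 -0.005]
level turn deg [-0.26 -0.79 -0.  ]
```

View pics/lift.png

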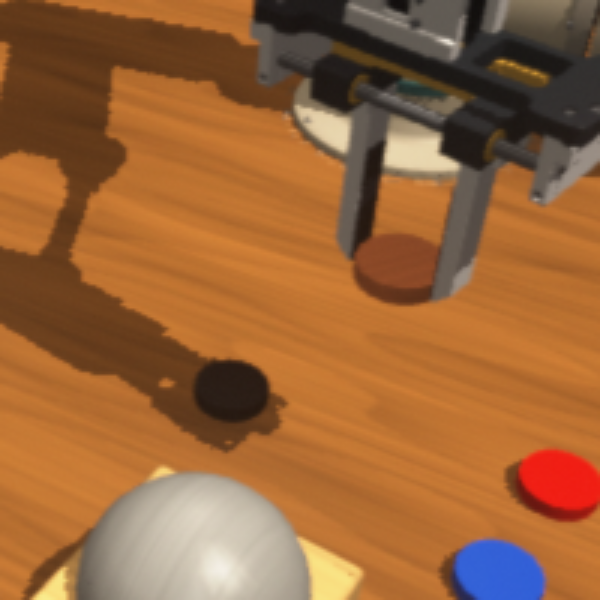

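The disc is held level between the fingertips. Moving over the dome.

Emit:
drive_tool(
  steps=[
    [[0,-0.2,0],[-0.012,0.001,0],1],
    [[-0.1,-0.2,0],[-0.022,0.002,-0.001],1],
    [[0,0,0],[-0.025,0.002,0],1],
    [[0,0,0],[-0.025,0.002,0],1],
    [[0,0,0],[-0.025,0.002,0],1],
    [[0,0,0],[-0.025,0.002,0],1],
    [[0,0,0],[-0.018,0.001,0],1],
    [[0,0,0],[-0.01,0,0],1],
    [[0,0,0],[-0.004,0,0],1],
    [[0,0,0],[0,0,0],1],
    [[0,0,0],[0,0,0],1],
  ],
)

```text
t: 5.47
tcp_pos: [0.6056, 0.1022, 0.1364]
tcp_rot: [0.113, 0.993, -0.004, -0.016]
wrist_force: [-0.6, 0.5, -3.1]
finger_gap: 0.0495
```

```bash
python3 -c "
from h import *
todo([.6155,.105,.14])
"
```

```text
t 5.4667 tcp [0.6056 0.1022 0.1364] gap 0.04950035035198427 F [-0.56  0.52 -3.12]
tool shift [-0.0089  0.0049 -0.0039]
z [-0.0337 -0.0047 -0.9994] y [ 0.224  0.975 -0.012]
level turn deg [-0.69 -1.82 -0.  ]
```

Emit:
drive_tool(
  steps=[
    [[-0.3,-0.8,0],[-0.004,0.002,-0.003],1],
    [[-0.2,-0.6,0],[-0.003,0.002,-0.003],1],
    [[-0.1,-0.2,0],[-0.001,0.001,-0.001],1],
    [[0,0,0],[0,0,0],1],
  ],
)

```text
t: 5.8
tcp_pos: [0.6116, 0.1065, 0.1438]
tcp_rot: [0.112, 0.994, -0.0, -0.002]
wrist_force: [-0.4, -0.3, -1.8]
finger_gap: 0.0492
```

```bash
python3 -c "
from h import *
todo([.6155,.105,.14])
"
```

```text
t 5.8 tcp [0.6116 0.1065 0.1438] gap 0.04922447653649044 F [-0.45 -0.29 -1.8 ]
tool shift [-0.0041 -0.0006  0.0038]
z [-0.0048  0.     -1.    ] y [ 0.223  0.975 -0.001]
level turn deg [-0.06 -0.27 -0.  ]
```

Emit:
drive_tool(
  steps=[
    [[0,-0.2,0],[-0.003,-0.001,0.002],1],
    [[0,0,0],[-0.001,0,0],1],
    [[0,0,0],[0,0,0],1],
  ],
)

```text
t: 6.05
tcp_pos: [0.6149, 0.105, 0.1434]
tcp_rot: [0.112, 0.994, -0.0, 0.001]
wrist_force: [0.7, -0.9, -3.1]
finger_gap: 0.0493
```

```bash
python3 -c "
from h import *
todo([.6155,.105,.1235])
c=capture('scene');im=c['color'].copy();s=sense()
g=s['tcp_pos']+np.array([-.001,0.0003,.0026])
a=np.linspace(0,2*np.pi,100)
k=4;x0,y0=235,180
big=cv2.resize(im[y0:y0+150,x0:x0+150],None,fx=k,fy=k,interpolation=cv2.INTER_CUBIC)
def ring(cen,r,col):
    p=proj(c,np.c_[cen[0]+r*np.cos(a),cen[1]+r*np.sin(a),np.full(100,cen[2])]);p=((p-[x0,y0]+.5)*k).astype(np.int32)
    cv2.polylines(big,[p],True,col,1)
ring(g+[0,0,.006],.025,(0,255,0));ring(g-[0,0,.006],.025,(0,255,255));ring([.6155,.105,.06],.06,(255,0,255))
cv2.imwrite('pics/over.png',big[:,:,::-1])"
```

```text
t 6.05 tcp [0.6149 0.105  0.1434] gap 0.0493011261686281 F [ 0.68 -0.91 -3.09]
tool shift [-0.0006  0.0001  0.0199]
z [ 1.3e-03 -7.0e-04 -1.0e+00] y [ 0.222  0.975 -0.   ]
level turn deg [-0.02  0.08 -0.  ]
```

View pics/over.png

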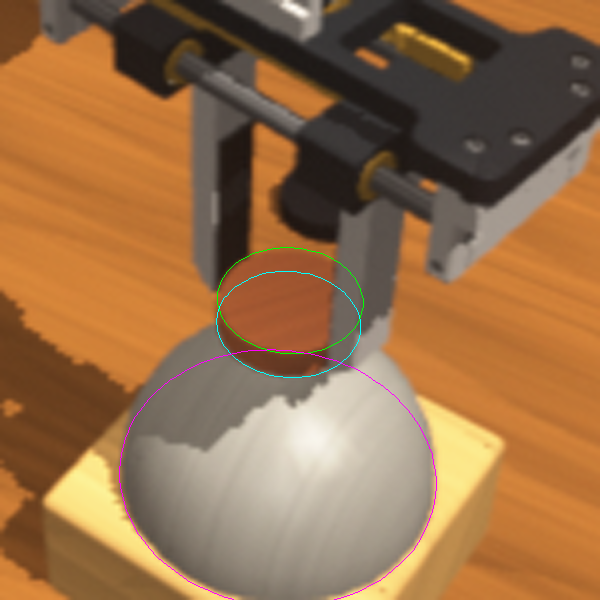

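The predicted disc rings and the dome's base ring overlay the picture closely: disc at about crop (290,305), dome centred below it. Lowering.

Emit:
drive_tool(
  steps=[
    [[0,0,0],[0,0,0.004],1],
    [[0,0,0],[0,0,0.004],1],
    [[0,0,0],[0,0,0.003],1],
    [[0,0,0],[0,0,0.002],1],
  ],
)

```text
t: 6.43
tcp_pos: [0.6149, 0.1049, 0.1294]
tcp_rot: [0.112, 0.994, -0.0, 0.001]
wrist_force: [0.5, 0.3, -2.1]
finger_gap: 0.049
```

```bash
python3 -c "
from h import *
todo([.6155,.105,.1235])"
```

```text
t 6.4333 tcp [0.6149 0.1049 0.1294] gap 0.049048674000171294 F [ 0.47  0.28 -2.08]
tool shift [-0.0006  0.0002  0.0059]
z [ 1.4e-03 -7.0e-04 -1.0e+00] y [ 0.222  0.975 -0.   ]
level turn deg [-0.02  0.09  0.  ]
```

Emit:
drive_tool(
  steps=[
    [[0,0,0],[-0.001,0,0.002],1],
    [[0,0,0],[0,0,0.0015],1],
    [[0,0,0],[0,0,0.001],1],
  ],
)

```text
t: 6.68
tcp_pos: [0.6154, 0.1046, 0.1235]
tcp_rot: [0.112, 0.994, -0.0, -0.0]
wrist_force: [-2.2, 0.3, 7.8]
finger_gap: 0.0494
```

Emit:
drive_tool(
  steps=[
    [[0,0,0],[0,0,0.0007],1],
    [[0,0,0],[0,0,0.0005],1],
  ],
)

```text
t: 6.85
tcp_pos: [0.6155, 0.1046, 0.1236]
tcp_rot: [0.112, 0.994, -0.0, 0.0]
wrist_force: [-2.0, 0.7, 0.5]
finger_gap: 0.049
```

```bash
python3 -c "
from h import *
todo([.6165,.105,.1235])"
```

```text
t 6.85 tcp [0.6155 0.1046 0.1236] gap 0.04898975484604077 F [-1.95  0.66  0.49]
tool shift [-0.0009  0.0006  0.0001]
z [-0.e+00 -8.e-04 -1.e+00] y [ 0.222  0.975 -0.001]
level turn deg [-0.05  0.01 -0.  ]
```

Contact came at the expected height. I'll ease the grip, then open gradually.

Emit:
drive_tool(
  steps=[
    [[0,0,0],[0,0,0],1],
    [[0,0,0],[0,0,0],1],
  ],
  force=6,
)

```text
t: 7.02
tcp_pos: [0.6158, 0.1046, 0.1237]
tcp_rot: [0.112, 0.994, -0.0, 0.001]
wrist_force: [0.1, -0.5, -1.6]
finger_gap: 0.0496
```

Emit:
drive_tool(
  steps=[
    [[0,0,0],[0,0,0],0.47],
    [[0,0,0],[0,0,0],0.46],
    [[0,0,0],[0,0,0],0.45],
    [[0,0,0],[0,0,0],0.44],
  ],
)

```text
t: 7.35
tcp_pos: [0.6169, 0.1047, 0.1241]
tcp_rot: [0.112, 0.994, -0.0, 0.002]
wrist_force: [0.5, -0.0, -0.0]
finger_gap: 0.0523
```

```bash
python3 -c "
from h import *
todo([.6165,.105,.1235])
c=capture('scene');im=c['color'].copy()
g=np.array([.6155,.105,.126])
a=np.linspace(0,2*np.pi,100)
k=4;x0,y0=235,180
big=cv2.resize(im[y0:y0+150,x0:x0+150],None,fx=k,fy=k,interpolation=cv2.INTER_CUBIC)
def ring(cen,r,col):
    p=proj(c,np.c_[cen[0]+r*np.cos(a),cen[1]+r*np.sin(a),np.full(100,cen[2])]);p=((p-[x0,y0]+.5)*k).astype(np.int32)
    cv2.polylines(big,[p],True,col,1)
ring(g+[0,0,.006],.025,(0,255,0))
cv2.imwrite('pics/rel.png',big[:,:,::-1])"
```

```text
t 7.35 tcp [0.6169 0.1047 0.1241] gap 0.05231417833460474 F [ 0.5  -0.04 -0.05]
tool shift [0.0004 0.0002 0.0006]
z [ 3.5e-03 -6.0e-04 -1.0e+00] y [0.222 0.975 0.   ]
level turn deg [0.01 0.2  0.  ]
```

View pics/rel.png

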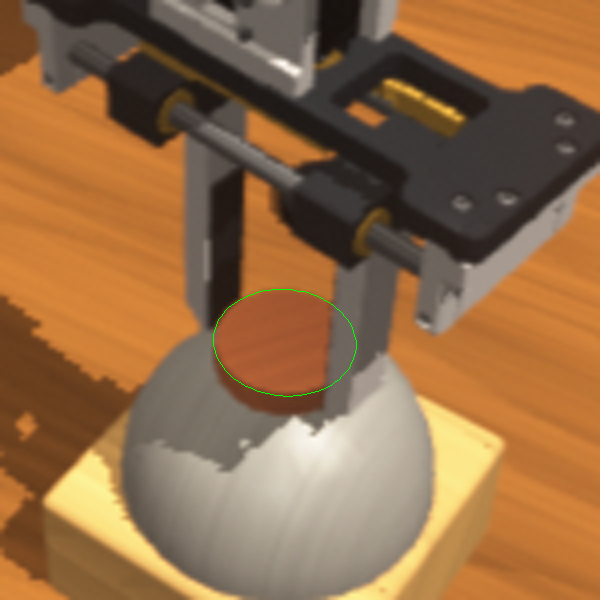

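The disc sits level on the target ring and the fingers have just parted. Opening wider.

Emit:
drive_tool(
  steps=[
    [[0,0,0],[0,0,0],0.42],
    [[0,0,0],[0,0,0],0.38],
    [[0,0,0],[0,0,0],0.3],
    [[0,0,0],[0,0,0],0.2],
    [[0,0,0],[0,0,0],0.1],
    [[0,0,0],[0,0,0],0],
    [[0,0,0],[0,0,0],0],
  ],
)

```text
t: 7.98
tcp_pos: [0.6175, 0.1047, 0.1246]
tcp_rot: [0.112, 0.994, 0.0, 0.003]
wrist_force: [-0.3, -0.1, -0.3]
finger_gap: 0.088
```

```bash
cat >> h.py <<'E'
def look(name,c0=(.6155,.105,.126)):
    c=capture('scene');im=c['color'].copy();g=np.array(c0);a=np.linspace(0,2*np.pi,100);k=4;x0,y0=235,180
    big=cv2.resize(im[y0:y0+150,x0:x0+150],None,fx=k,fy=k,interpolation=cv2.INTER_CUBIC)
    p=proj(c,np.c_[g[0]+.025*np.cos(a),g[1]+.025*np.sin(a),np.full(100,g[2]+.006)])
    cv2.polylines(big,[((p-[x0,y0]+.5)*k).astype(np.int32)],True,(0,255,0),1)
    cv2.imwrite(name,big[:,:,::-1])
E
python3 -c "
from h import *
todo([.6165,.105,.2])
look('pics/open.png')"
```

```text
t 7.9833 tcp [0.6175 0.1047 0.1246] gap 0.08800346073020969 F [-0.3  -0.12 -0.26]
tool shift [ 0.0007  0.0001 -0.0754]
z [ 5.e-03 -5.e-04 -1.e+00] y [0.222 0.975 0.001]
level turn deg [ 0.04  0.29 -0.  ]
```

View pics/open.png

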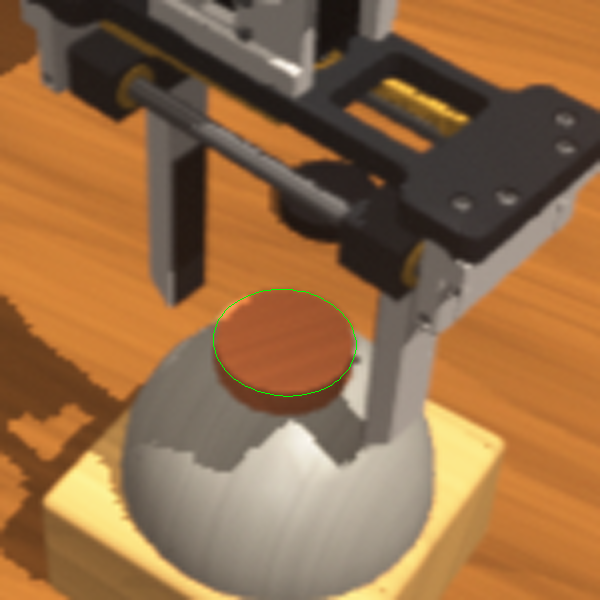

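The disc balances freely on the ring and stays level. Lifting away straight up.

Emit:
drive_tool(
  steps=[
    [[0,0,0],[0,0,-0.01],0],
    [[0,0,0],[0,0,-0.018],0],
    [[0,0,0],[0,0,-0.02],0],
    [[0,0,0],[0,0,-0.02],0],
    [[0,0,0],[0,0,-0.02],0],
    [[0,0,0],[0,0,-0.012],0],
    [[0,0,0],[0,0,-0.004],0],
    [[0,0,0],[0,0,0],0],
    [[0,0,0],[0,0,0],0],
    [[0,0,0],[0,0,0],0],
  ],
)

```text
t: 8.87
tcp_pos: [0.6162, 0.1047, 0.2369]
tcp_rot: [0.112, 0.994, 0.0, 0.002]
wrist_force: [-0.5, -0.1, 0.5]
finger_gap: 0.0938
```

```bash
python3 -c "
from h import *
todo([.6165,.105,.2])
look('pics/end.png')"
```

```text
t 8.8667 tcp [0.6162 0.1047 0.2369] gap 0.09384835572296688 F [-0.51 -0.1   0.47]
tool shift [-0.      0.0003  0.0369]
z [ 4.9e-03 -5.0e-04 -1.0e+00] y [0.222 0.975 0.001]
level turn deg [ 0.04  0.28 -0.  ]
```

View pics/end.png

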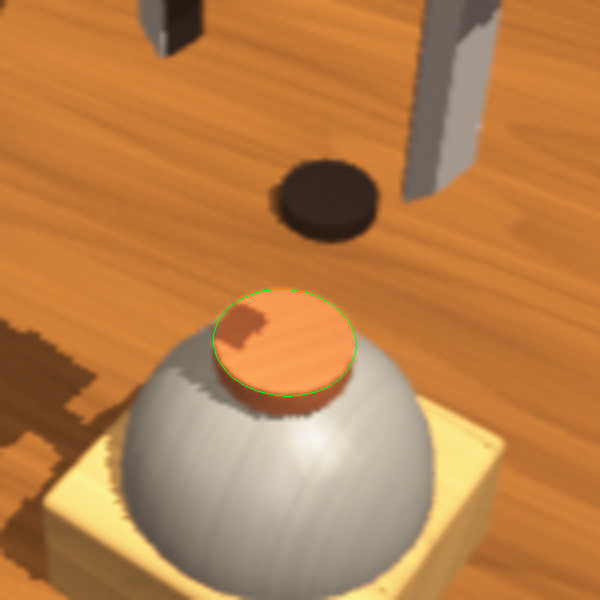

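The disc rests centred and level on the dome, with the gripper well clear. Handing in.

```bash
python3 -c "
from cell import job_done
print(job_done())"
```

```text
the job is handed in; nothing more can be done
None
```

I picked up the copper disc, set it down on the top of the polished dome until it made contact, let go slowly and lifted clear. I handed the job in at about 8.9 s; it reports no verdict.

- **Final check:** the last scene picture shows the disc balanced on its own. Its outline lies on the ring I predicted for a level, centred disc, to within a millimetre or two by eye. The gripper is open and about 11 cm above it, and the wrist force is near zero.
- **Aluminium disc:** the arm never went near it. I did not measure its position again at the end.
- **Disagreements:** the two cameras differed by about 2 mm on the dome and disc positions, so I aimed between them. The arm overshot by about 10 mm on the approach and sank about 20 mm while crossing to the dome. I corrected both before gripping and placing.

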